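Latch a steel block into the reader's cradle and turn it over beneath the low shelf

ROBOT

A 7-joint arm with a two-finger parallel gripper is mounted at the origin on a cart in front of the work surface, level with it; the furniture and walls round the work are solid. World frame = base frame: x ahead of the robot, y to its left, z up, the work surface at z = 0. Lengths are in m, angles in rad, forces in N, time in s.
With the tool pointing down it reaches from about 0.35 to 0.9 m from the base axis. Payload 8.1 kg.
Tool frame: the origin (TCP) lies at the centre of the arm's flange, where the gripper is bolted on; the fingertips stand 178 mm ahead of it and the grasp point (between the pads) lies 159 mm ahead of it; x points along the fingers, z is the direction in which the jaws open and shut, and the axes are right-handed (so a half turn about x gives the same grasp; the last joint's range is limited). The gripper opens to 92 mm and grips with 3 to 60 N. Pads are 19 mm wide; open, the fingers measure 130 mm over their backs; the gripper's body (75 mm by 190 mm) begins 47 mm behind the grasp point.
Start: joints at [-1.24, 0.434, 0.025, 1.573, -0.012, 1.134, -0.075], TCP at [0.263, 0.567, 0.405] pointing down, gripper open.
Joint ranges: [-2.62, 2.62], [-0.44, 2.09], [-1.27, 1.32], [0.08, 2.57], [-1.32, 4.46], [0.12, 2], [-2.74, 2.74]. Speed limits (rad/s): [2.22, 2.22, 3.01, 3.01, 3.14, 3.14, 3.14].

INTERFACE

Orientations are given as a 3x3 rotation matrix whose columns are the frame's x, y, z axes.
In Python, from workcell import get_obs, capture, sign_off gives the robot as it stands. The module is installed in compiled form; this text tells all that it offers.
- The arm moves only by the shell command python3 -m jog 'ROWS' [OPENING]. ROWS is JSON, a list of rows, each a list of 6 numbers: the shift along the tool's x, y, z in m, then the turn, a rotation vector about the tool's x, y, z in degrees. A call has 1 to 8 rows; each row is the pose to reach, as a shift and turn from the pose commanded when the call began, along the tool's axes at that moment; what a row does not reach only later rows make up. A row lasts 1/12 s, in which the tool goes at most 41.7 mm and 7.16 degrees, less where a joint would pass 70% of its speed; a pose out of reach is approached as far as the arm can. A call with a gripper value outside its range is refused whole. OPENING is the finger opening in m, from 0 to 0.0918, set as the call begins (- or left out, the last holds). The fingers move at their own pace and stop on an object; the grip force is fixed at half the most. Time passes only in rows, so rows that repeat a pose let the fingers close. It gives the time, the measured TCP pose, the force and the opening at its end, in the units of the state.
- get_obs(): the state, without advancing time (a new reading comes with each control period).
- capture(name): name is "scene" or "top"; returns a dict with "image" (480x640x3 uint8, red, green, blue), "z_map" (480x640 float32, m along the optical axis (not along the pixel's ray), 0 where there is no reading), "camera_matrix" (3x3 intrinsics, pixels), "rvec" (rotation vector, rad) and "tvec" (3), from world to camera coordinates, as OpenCV has them. Camera axes: x right, y down, z forward; pixel columns grow to the right and rows downward; lengths in m; the calibration is good to about 2 mm. A picture is of the moment at which its call begins.
- sign_off(): hands the job in, once; it reports no verdict.
The state is a dict: "t": time; "joint_pos": joint angles; "qd": joint speeds; "joint_efforts": joint torques, N m; "tcp_pos": TCP position; "eef_rot": TCP orientation; "wrist_force": force on the tool from outside, world axes, zero at the start; "wrist_torque": the same for the moment, N m; "gripper_width": finger opening in m.
Only numpy, scipy, OpenCV 4.12 (cv2) and the standard library are available. Lean on these libraries where they do the work, as an engineer would, in place of code of your own. Each camera call takes 0.05 s, during which the arm holds its last target. There are 200 camera calls.

TASK

Read both faces of the steel test block: set it marked face up, lengthwise, on the sprung pad of the blue cradle and press it down until both snap pawls catch over it and hold it when you let go. Then slide the carriage fully home beneath the low shelf with the cradle still upright, where the head in the shelf reads the first face, and only there turn the cradle over by its crank, half a turn to its stop, so that the block ends marked face down, still latched. Leave everything else on the bench where it is.

Things in the scene. Friction and masses are not known exactly. Their poses are not given: they have to be found in the camera images.
- block_center (a point): Centre of the loose ground-steel test block, 45 (its x) x 60 (its y) x 15 mm (its z), about 0.32 kg, half-way up (7.5 mm above its underside). It lies flat on the bench beside the reader, the face with small dark indent marks (+z) up.
- seat (a point): Centre of the blue cradle, on its turning axis, 58 mm above the bench; a latched block's centre lies here. x runs along the axis and the slide, away from the robot; y left, z up while upright (turns with the cradle). The block goes in with its 60 mm side along x, either way round, between 4 corner posts with flared tops (22 mm above this point), 1.2 mm clearance a side.
- pad (a joint): Sprung white pad in the cradle, m pressed down: 0 = up, its top 14.5 mm above the seat point (a block set on it has its centre 22 mm above the seat); 0.022 = block latched; stop at 0.024. Spring 5 N at 0, 9 N at 0.022. The cradle's y sides are open over 44 mm between the posts down to 8 mm below the seat, so fingers on the block's 45 mm width can go down with it.
- pawl_rear (a joint): Far one of two sprung pawls, dark, 18 mm wide, at the cradle's x ends; rad, 0 = closed, opens outward to 0.3. Their sloped noses reach 3.5 mm over the block's ends; a block pressed straight down (5 to 15 N in all) parts them and they snap over its top when its centre is 0 to 1 mm below the seat. Let go, it rises about 0.5 mm against them and is held, also upside down.
- pawl_front (a joint): The near pawl, the same, at the cradle's end towards the robot (rad, 0 = closed).
- crank_grip (a point): Middle of the crank's black grip: a round pin 12 mm thick, 38 mm long, along the seat's x axis; in the seat's frame at x -141, y 40, z 0 mm, and turns with it. The crank arm stands 20 mm from this point on the shelf side. The pin turns freely in fingers that pinch it from above; pushed forward it slides the carriage (2 N friction); turning takes about 2 N.
- carriage (a joint): Carriage slide, m: 0 = fully out, in front of the shelf; 0.175 = fully home at its stop, the cradle under the shelf's reading head. It starts between 0 and 0.02 and stays where it is left.
- cradle (a joint): Cradle angle about the seat's x axis, rad: 0 = upright, crank pin on the left (+y); grows as the pin goes up and over to the right; pi = turned over, pin on the right (-y). Starts at 0; stops at 0 and pi; stays where it is left; sweeps a radius of 37 mm.
- reader: Fixed reader; origin on the bench below the middle of the shelf's front edge, x under the shelf along the slide, y left. Grey bed, x -190 to 155 mm, 125 wide, with rails 17.5 mm high. White shelf 160 deep, 250 wide, underside 102 mm up (98 at the head), 14 thick; things on it reach 146 mm. Carriage home: seat at x 62 mm, crank grip at x -79 mm.
- disc_center (a point): Bystander: centre of a loose round steel disc, 38 mm in diameter, 14 mm high. It lies on one side of the reader, the block on the other.
- weight: Bystander: a steel check weight 25 mm across, 32 mm high, on the right; origin under its centre.
- small_weight: Bystander: a smaller steel check weight, 20 mm across, 26 mm high, beside it; origin under its centre.
- marker: Bystander: a black felt marker 132 mm long, 17 mm thick, lying on the right; origin under its centre.
There are look-alikes about, which are no part of the job. Of the things that look like the part that bears block_center, take the one that is farthest to the robot's left at the start.

How it is judged:
On the way, in this order (a step that is already met when the one before it is completed fails the run):
1. the block is latched down in the upright cradle and let go, the carriage still out in front of the shelf (x of block_center in the frame of seat between -0.003 and 0.003 m and y of block_center in the frame of seat between -0.003 and 0.003 m and z of block_center in the frame of seat between -0.003 and 0.003 m and angle between the z axis of block_center and the z axis of seat, either way round below 0.08 rad and contact force between the fingers and block below 0.3 N and value of joint carriage below 0.08 m and value of joint cradle below 0.3 rad and angle between block_center's own z axis and vertical below 0.35 rad), for 0.2 s.
2. the carriage is fully home beneath the shelf, the cradle still upright with the block latched (x of block_center in the frame of seat between -0.003 and 0.003 m and y of block_center in the frame of seat between -0.003 and 0.003 m and z of block_center in the frame of seat between -0.003 and 0.003 m and angle between the z axis of block_center and the z axis of seat, either way round below 0.08 rad and value of joint carriage above 0.17 m and value of joint cradle below 0.35 rad), for 0.2 s.
At the end, for the whole second after the job is handed in: The carriage is home (within 7 mm of its stop), the cradle is turned over (within 0.14 rad of its stop at pi) and at rest, and the block is face down and still latched: its centre within 3 mm of the seat on each axis and square to it within 0.08 rad (x of block_center in the frame of seat between -0.003 and 0.003 m and y of block_center in the frame of seat between -0.003 and 0.003 m and z of block_center in the frame of seat between -0.003 and 0.003 m and angle between the z axis of block_center and the z axis of seat, either way round below 0.08 rad and value of joint carriage above 0.168 m and value of joint cradle above 3 rad and angle between block_center's own z axis and vertical above 2.95 rad and linear speed of block below 0.01 m/s and velocity of joint cradle below 0.05 rad/s); the robot touches nothing.
It fails at once if the cradle is turned (more than 0.6 rad) while the carriage is not home (value of joint cradle above 0.6 rad and value of joint carriage below 0.155 m).
It fails at once if a bystander (disc, weights, marker) is moved by more than 25 mm (distance of any of disc_center, weight, small_weight, marker from where it was at the start of the episode above 0.025 m).
It also fails if it takes over 64 s, if anything falls off the work surface, if the arm or the gripper's body presses on something with over 40 N, if the wrist force passes 120 N, or if a joint passes its speed limit or range.

## Working session

There is one attempt and no reset: what is moved stays moved. The work goes in short steps, Python scripts to look and compute and a shell command to move; the robot and the scene stay as the last step left them, time stands still between calls to the robot, and variables do not carry over. Pictures are saved under pics/ and viewed, about 8 in all and at most 12, crops included, and the job is handed in when it is done.

```bash
mkdir -p pics
cat > h.py <<'E'
import numpy as np, cv2
from workcell import get_obs, capture
def cap(n):
    c=capture(n); c['R']=cv2.Rodrigues(np.array(c['rvec'],float))[0]; c['t']=np.array(c['tvec'],float).ravel(); return c
def world(c):
    z=c['z_map'].astype(float); K=c['camera_matrix']; v,u=np.mgrid[0:480,0:640]
    p=np.stack([(u-K[0,2])/K[0,0]*z,(v-K[1,2])/K[1,1]*z,z],-1)
    return (p-c['t'])@c['R']
def ray(c,u,v,h):
    d=np.linalg.inv(c['camera_matrix'])@np.array([u,v,1.]); d=c['R'].T@d; o=-c['R'].T@c['t']
    return o+d*(h-o[2])/d[2]
def proj(c,p): 
    q=c['R']@np.array(p)+c['t']; q=c['camera_matrix']@q; return q[:2]/q[2]
E
python3 - <<'E'
from h import *
for n in('scene','top'):
    c=cap(n); cv2.imwrite(f'pics/{n}0.png',c['image'][...,::-1]); np.savez(f'pics/{n}0.npz',**c)
    print(n,c['camera_matrix'][0],-c['R'].T@c['t'],c['R'][2])
o=get_obs(); print(o['tcp_pos'],o['eef_rot'],o['gripper_width'],o['t'])
E
```

```text
scene [573.68169178   0.         322.40482196] [0.39401797 0.96584676 1.20540095] [ 0.11076163 -0.66041577 -0.74268626]
top [508.43459675   0.         309.34222759] [ 0.4899024  -0.07096548  1.39536501] [ 6.67363084e-02 -7.80886195e-04 -9.97770342e-01]
[0.26264254 0.56690822 0.40404832] [[-4.46694543e-04 -9.07344636e-01  4.20387335e-01]
 [-1.28955638e-03  4.20387550e-01  9.07343730e-01]
 [-9.99999069e-01 -1.36807678e-04 -1.35785689e-03]] 0.09134355180976052 0.1
```

View pics/scene0.png

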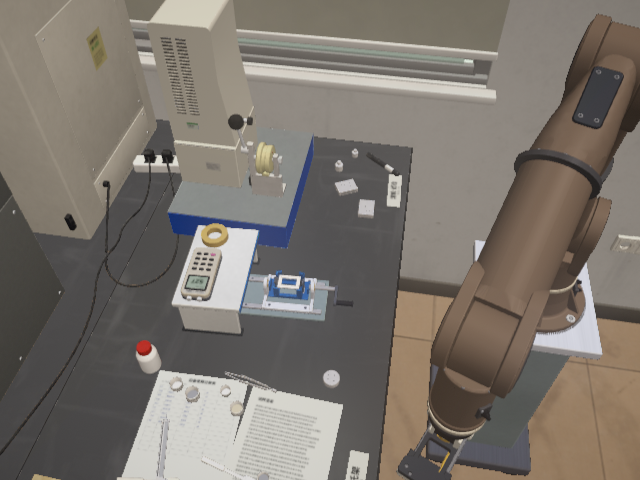

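View pics/top0.png

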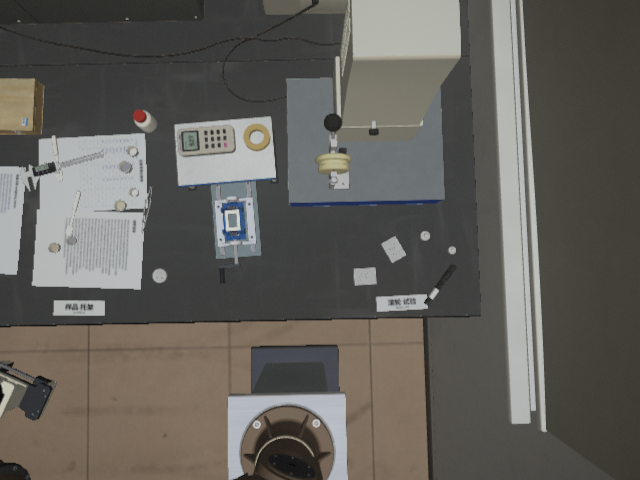

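Scene picture: reader at about (290,285), disc (331,378), blocks (346,187) and (367,208). In the top picture the block candidates are (365,276) and (394,249). The leftmost (+y is to the left) is (365,276). The round items at (160,275), (425,236) and (452,250) are the disc and the weights.

Run:
```python
from h import *
c=cap('top');s=cap('scene')
W=world(c); im=c['image']
for (u,v) in [(365,276),(394,249)]:
    w=24; sub=im[v-w:v+w,u-w:u+w].astype(int); m=(sub.min(-1)>110).astype(np.uint8)
    n,l,st,ce=cv2.connectedComponentsWithStats(m); k=1+np.argmax(st[1:,4])
    ys,xs=np.where(l==k); pts=np.array([ray(c,x+u-w,y+v-w,.015)[:2] for x,y in zip(xs,ys)]).astype(np.float32)
    print(cv2.minAreaRect(pts*1000),'depth h',np.median(W[v-3:v+4,u-3:u+4,2]))
# blue cradle, shelf edge, grip
def rect(mask,roi,h,name):
    u0,v0,u1,v1=roi; m=np.zeros((480,640),np.uint8); m[v0:v1,u0:u1]=mask[v0:v1,u0:u1]
    n,l,st,ce=cv2.connectedComponentsWithStats(m); k=1+np.argmax(st[1:,4]); ys,xs=np.where(l==k)
    pts=np.array([ray(c,x,y,h)[:2] for x,y in zip(xs,ys)]).astype(np.float32)
    print(name,cv2.minAreaRect(pts*1000),len(xs),'z',np.median(W[ys,xs,2]))
i=im.astype(int)
rect((i[...,2]>i[...,0]+50).astype(np.uint8),(205,188,270,262),.08,'blue')
rect((i.max(-1)<25).astype(np.uint8),(212,264,234,290),.058,'grip')
rect((W[...,2]>.105)&(W[...,2]<.125),(165,110,285,195),.116,'shelf')
rect(((i.min(-1)>170)).astype(np.uint8),(225,208,243,232),.0725,'pad')
S=world(s)
a=cv2.resize(im[180:295,195:420][...,::-1],None,fx=3.5,fy=3.5,interpolation=cv2.INTER_CUBIC); b=cv2.resize(s['image'][260:330,225:365][...,::-1],(560,280),interpolation=cv2.INTER_CUBIC)
o=np.zeros((a.shape[0]+b.shape[0],max(a.shape[1],560),3),np.uint8); o[:a.shape[0],:a.shape[1]]=a; o[a.shape[0]:,:560]=b[:]; 
cv2.imwrite('pics/c1.png',o[:,:800]); print(o.shape)
```

```text
((462.68670654296875, -219.0455322265625), (46.25517654418945, 59.74339294433594), 2.540879011154175) depth h 0.014626718414048513
((534.1040649414062, -298.84454345703125), (60.672508239746094, 45.351715087890625), 28.29898452758789) depth h 0.014159983136052153
blue ((614.6534423828125, 126.15045928955078), (98.89791870117188, 59.021427154541016), 2.8357293605804443) 343 z 0.045642116248618816Traceback (most recent call last):
  File "<stdin>", line 17, in <module>
  File "<stdin>", line 12, in rect
    return _wrapfunc(a, 'argmax', axis=axis, out=out, **kwds)
    return bound(*args, **kwds)
ValueError: attempt to get argmax of an empty sequence
```

```bash
cat > m.py <<'E'
from h import *
c=cap('top');s=cap('scene')
W=world(c); im=c['image']
def rect(mask,roi,h,name):
    u0,v0,u1,v1=roi; m=np.zeros((480,640),np.uint8); m[v0:v1,u0:u1]=mask[v0:v1,u0:u1]
    n,l,st,ce=cv2.connectedComponentsWithStats(m)
    if n<2: print(name,'none'); return
    k=1+np.argmax(st[1:,4]); ys,xs=np.where(l==k)
    pts=np.array([ray(c,x,y,h)[:2] for x,y in zip(xs,ys)]).astype(np.float32)
    print(name,cv2.minAreaRect(pts*1000),len(xs),'z',np.median(W[ys,xs,2]))
i=im.astype(int)
rect((i.max(-1)<45).astype(np.uint8),(214,266,232,288),.058,'grip'); print(i[270:282:3,216:230:2].max(-1))
rect((W[...,2]>.105)&(W[...,2]<.125),(165,110,285,195),.116,'shelf')
rect(((i.min(-1)>150)).astype(np.uint8),(226,207,243,234),.0725,'pad')
a=cv2.resize(im[180:295,200:400][...,::-1],None,fx=4,fy=4,interpolation=cv2.INTER_CUBIC)
cv2.imwrite('pics/c1.png',a)
E
python3 m.py
```

```text
grip ((472.11614990234375, 159.98623657226562), (36.70705032348633, 11.946516036987305), 3.51581072807312) 53 z 0.061782913854770666
[[62 61 39 43 55 64 61]
 [64 64 35 43 46 62 62]
 [61 62 35 46 41 63 63]
 [62 62 39 50 34 62 64]]
shelf ((787.9284057617188, 138.97564697265625), (163.3133087158203, 249.6282501220703), 3.5825350284576416) 3982 z 0.11495578654900908
pad ((618.1932373046875, 126.64471435546875), (36.536800384521484, 55.08738327026367), 89.37104034423828) 182 z 0.07131860270520346
```

View pics/c1.png

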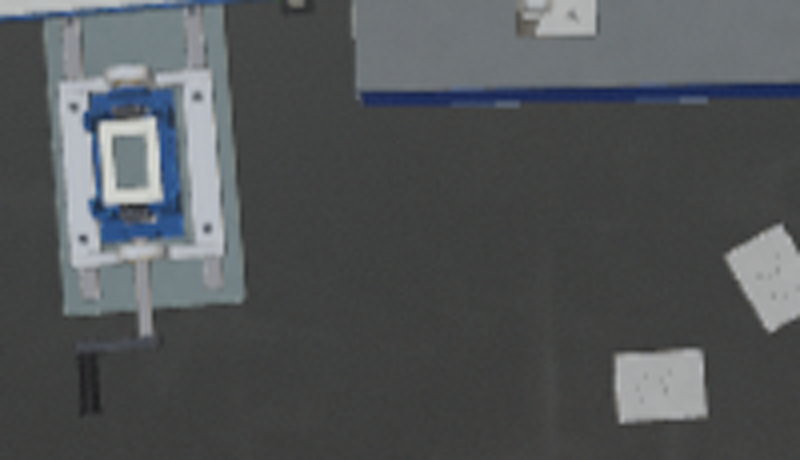

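The crop shows the chosen block (its marks up) at about (660,385), turned roughly 2.5°, and the cradle with its white pad at (130,162) and crank pin at (90,383). The pin, pad and shelf measurements agree on a seat near (0.616, 0.1275) with the reader yawed 3.55°.

```bash
cat > plan.py <<'E'
import sys, numpy as np
from scipy.spatial.transform import Rotation as Ro
from workcell import get_obs
x,y,z,h=map(float,sys.argv[1:5])  # grasp point target, jaw heading deg
o=get_obs(); R=np.array(o['eef_rot']); p=np.array(o['tcp_pos']); h=np.radians(h)
zt=np.array([np.cos(h),np.sin(h),0]); xt=np.array([0,0,-1.]); Rt=np.stack([xt,np.cross(zt,xt),zt],1)
tcp=np.array([x,y,z+.159])
print('shift mm',np.round(R.T@(tcp-p)*1000,1),'rot',np.round(Ro.from_matrix(R.T@Rt).as_rotvec(degrees=True),2),'t',round(o['t'],2),'q',np.round(o['joint_pos'],2),'F',np.round(o['wrist_force'],1),'w',o['gripper_width'])
E
python3 plan.py .4627 -.219 .14 2.5
```

```text
shift mm [ 105.8 -511.9 -629.1] rot [ 6.264e+01 -2.000e-02  2.000e-02] t 0.3 q [-1.24  0.43  0.02  1.57 -0.01  1.13 -0.08] F [0.6 0.3 0.8] w 0.09194584336183102
```

```bash
python3 -m jog '[[0.1,-0.51,-0.63,62.6,0,0],[0.1,-0.51,-0.63,62.6,0,0],[0.1,-0.51,-0.63,62.6,0,0],[0.1,-0.51,-0.63,62.6,0,0],[0.1,-0.51,-0.63,62.6,0,0],[0.1,-0.51,-0.63,62.6,0,0],[0.1,-0.51,-0.63,62.6,0,0],[0.1,-0.51,-0.63,62.6,0,0]]' 0.07; python3 plan.py .4627 -.219 .14 2.5
```

```text
t: 0.97
tcp_pos: [0.3435, 0.2443, 0.3639]
eef_rot: [[0.0, -0.131, 0.991], [0.001, 0.991, 0.131], [-1.0, 0.001, 0.0]]
wrist_force: [2.0, -0.1, 0.7]
gripper_width: 0.0699
shift mm [  64.6 -475.    57.7] rot [ 5.    0.02 -0.04] t 0.97 q [-1.02  0.14  0.31  2.11 -0.06  0.89 -0.55] F [ 2.  -0.1  0.7] w 0.06994145312424088
```

```bash
python3 -m jog '[[0.06,-0.46,0.055,5,0,0],[0.06,-0.46,0.055,5,0,0],[0.06,-0.46,0.055,5,0,0],[0.06,-0.46,0.055,5,0,0],[0.06,-0.46,0.055,5,0,0],[0.06,-0.46,0.055,5,0,0],[0.06,-0.46,0.055,5,0,0],[0.06,-0.46,0.055,5,0,0]]'; python3 plan.py .4627 -.219 .14 2.5
```

```text
t: 1.63
tcp_pos: [0.4273, -0.0755, 0.3212]
eef_rot: [[0.001, -0.05, 0.999], [0.0, 0.999, 0.05], [-1.0, 0.0, 0.001]]
wrist_force: [0.9, 1.0, -0.4]
gripper_width: 0.0698
shift mm [  22.2 -145.1   28.2] rot [ 0.38  0.06 -0.01] t 1.63 q [-0.41  0.24  0.56  2.16 -0.18  0.79  0.32] F [ 0.9  1.  -0.4] w 0.06984739917774199
```

```bash
python3 -m jog '[[0.03,-0.145,0.028,0.4,0,0],[0.04,-0.145,0.028,0.4,0,0],[0.05,-0.145,0.028,0.4,0,0],[0.06,-0.145,0.028,0.4,0,0],[0.06,-0.145,0.028,0.4,0,0],[0.06,-0.145,0.028,0.4,0,0]]'; python3 plan.py .4627 -.219 .0205 2.5
python3 - <<'E'
from h import *
c=cap('scene'); cv2.imwrite('pics/s2.png',cv2.resize(c['image'][150:270,290:450][...,::-1],None,fx=4,fy=4,interpolation=cv2.INTER_CUBIC))
print(proj(c,[.4627,-.219,.015]))
E
```

```text
t: 2.13
tcp_pos: [0.4617, -0.2188, 0.2599]
eef_rot: [[-0.003, -0.039, 0.999], [-0.0, 0.999, 0.039], [-1.0, -0.0, -0.003]]
wrist_force: [-0.2, -0.1, 1.0]
gripper_width: 0.07
shift mm [80.4 -0.2  1.2] rot [-0.28 -0.15  0.01] t 2.13 q [-0.05  0.47  0.52  2.04 -0.34  0.72  0.73] F [-0.2 -0.1  1. ] w 0.06998993131003599
[366.49115939 207.00596144]
```

View pics/s2.png

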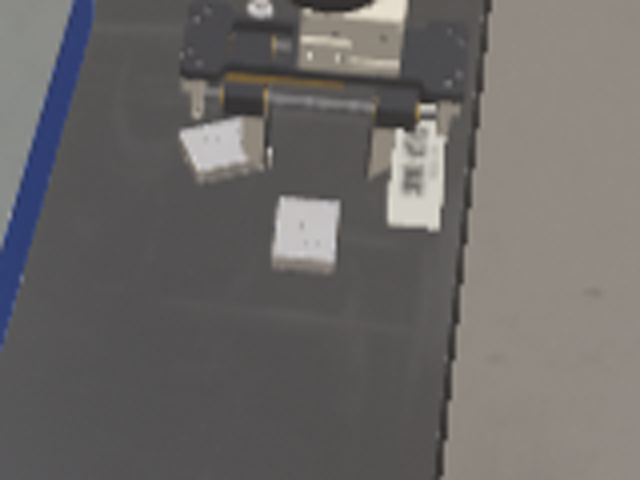

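The fingers straddle the chosen block, whose projected centre (306,228) matches its place in the crop. I'm descending to grasp it.

```bash
python3 -m jog '[[0.03,0,0.001,-0.3,-0.1,0],[0.06,0,0.001,-0.3,-0.1,0],[0.075,0,0.001,-0.3,-0.1,0],[0.080,0,0.001,-0.3,-0.1,0],[0.080,0,0.001,-0.3,-0.1,0],[0.080,0,0.001,-0.3,-0.1,0]]' && python3 plan.py .4627 -.219 .0205 2.5; python3 -m jog '[[0,0,0,0,0,0],[0,0,0,0,0,0],[0,0,0,0,0,0],[0,0,0,0,0,0],[0,0,0,0,0,0],[0,0,0,0,0,0]]' 0.03;python3 plan.py .4627 -.219 .1405 2.5
```

```text
t: 2.68
tcp_pos: [0.4639, -0.2162, 0.1822]
eef_rot: [[0.003, -0.049, 0.999], [0.0, 0.999, 0.049], [-1.0, 0.0, 0.003]]
wrist_force: [-0.0, -0.5, -0.3]
gripper_width: 0.0701
shift mm [ 2.7 -2.7 -1.3] rot [ 0.32  0.17 -0.01] t 2.68 q [ 0.03  0.59  0.42  2.09 -0.45  0.55  0.82] F [-0.  -0.5 -0.3] w 0.07011869246189997
t: 3.18
tcp_pos: [0.4636, -0.217, 0.1816]
eef_rot: [[0.003, -0.048, 0.999], [0.0, 0.999, 0.048], [-1.0, 0.0, 0.003]]
wrist_force: [-1.6, 1.6, 7.0]
gripper_width: 0.0448
shift mm [-117.9   -2.    -0.7] rot [ 0.24  0.15 -0.  ] t 3.18 q [ 0.03  0.59  0.42  2.09 -0.45  0.55  0.82] F [-1.6  1.6  7. ] w 0.04482410306795146
```

```bash
python3 -m jog '[[-0.02,0,0,0,0,0],[-0.05,0,0,0,0,0],[-0.08,0,0,0,0,0],[-0.11,0,0,0,0,0],[-0.135,0,0,0,0,0],[-0.14,0,0,0,0,0],[-0.14,0,0,0,0,0]]' && python3 plan.py .60 .1275 .16 93.5
```

```text
t: 3.77
tcp_pos: [0.4634, -0.217, 0.3223]
eef_rot: [[0.005, -0.048, 0.999], [-0.0, 0.999, 0.048], [-1.0, -0.0, 0.005]]
wrist_force: [-0.7, 0.4, -3.3]
gripper_width: 0.0444
shift mm [  3.8 337.5 153. ] rot [-90.74   0.19   0.23] t 3.77 q [-0.11  0.37  0.59  1.99 -0.27  0.85  0.67] F [-0.7  0.4 -3.3] w 0.04436539270139751
```

```bash
python3 -m jog '[[0,0.02,0.01,-5,0,0],[0,0.05,0.025,-11,0,0],[0,0.085,0.04,-18,0,0],[0,0.12,0.055,-25,0,0],[0,0.155,0.07,-32,0,0],[0,0.19,0.085,-39,0,0],[0,0.22,0.1,-46,0,0],[0,0.24,0.11,-52,0,0]]' && python3 plan.py .60 .1275 .16 93.5
```

```text
t: 4.43
tcp_pos: [0.5616, 0.0324, 0.3189]
eef_rot: [[-0.001, -0.822, 0.569], [0.002, 0.569, 0.822], [-1.0, 0.002, 0.001]]
wrist_force: [0.6, -0.8, -2.8]
gripper_width: 0.0449
shift mm [  0.   22.5 100.1] rot [-38.17   0.08  -0.1 ] t 4.43 q [-0.37  0.43  0.3   1.85 -0.16  0.89  0.97] F [ 0.6 -0.8 -2.8] w 0.04488961672225094
```

```bash
python3 -m jog '[[0,0.005,0.02,-6,0,0],[0,0.01,0.045,-13,0,0],[0,0.016,0.07,-20,0,0],[0,0.02,0.09,-27,0,0],[0,0.0225,0.1,-34,0,0],[0,0.0225,0.1,-38.2,0,0],[0,0.0225,0.1,-38.2,0,0],[0,0.0225,0.1,-38.2,0,0]]' && python3 plan.py .60 .1275 .16 93.5
cat > look.py <<'E'
import sys
from h import *
s=cap('scene');c=cap('top')
def crop(c,r,f):
    return cv2.resize(c['image'][r[1]:r[3],r[0]:r[2]][...,::-1],None,fx=f,fy=f,interpolation=cv2.INTER_CUBIC)
a=crop(s,(225,240,365,330),5); b=crop(c,(180,170,300,300),2); o=np.zeros((600,700,3),np.uint8); o[:450]=a[:,:700]
cv2.imwrite(sys.argv[1],a)
np.savez('last.npz',**s)
E
python3 look.py pics/s3.png
```

```text
t: 5.1
tcp_pos: [0.6002, 0.1222, 0.3193]
eef_rot: [[-0.002, -0.999, -0.048], [-0.0, -0.048, 0.999], [-1.0, 0.002, -0.0]]
wrist_force: [-0.5, 0.3, -3.1]
gripper_width: 0.0445
shift mm [ 0.3 -0.   5.3] rot [-0.72 -0.02 -0.1 ] t 5.1 q [-0.37  0.49  0.12  1.71 -0.07  0.94  1.4 ] F [-0.5  0.3 -3.1] w 0.04454300475891434
```

View pics/s3.png

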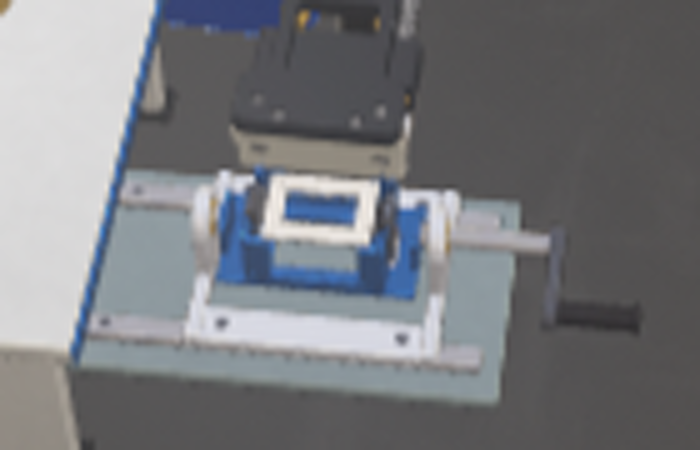

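The scene crop shows the gripper above and behind the cradle, which hides the held block. The cradle is upright with the pad up at (320,210). I'll refine the seat and block centres from the first top picture.

Run:
```python
from h import *
d=np.load('pics/top0.npz'); c={k:d[k] for k in d.files}
i=c['image'].astype(float)
def up(roi,f,th,h,name,chan=None,inv=False):
    u0,v0,u1,v1=roi; g=(i.min(-1) if chan is None else chan)[v0:v1,u0:u1]
    G=cv2.resize(g,None,fx=f,fy=f,interpolation=cv2.INTER_LINEAR); m=((G<th) if inv else (G>th)).astype(np.uint8)
    cs,_=cv2.findContours(m,cv2.RETR_EXTERNAL,cv2.CHAIN_APPROX_NONE); k=max(cs,key=cv2.contourArea)[:,0].astype(float)
    k=(k+.5)/f-.5+[u0,v0]; P=np.array([ray(c,a,b,h)[:2] for a,b in k]).astype(np.float32)*1000
    M=cv2.moments(P.reshape(-1,1,2)); print(name,cv2.minAreaRect(P),'centroid',M['m10']/M['m00'],M['m01']/M['m00'])
    return g
up((345,258,385,294),8,120,.015,'block')
g=up((223,204,245,236),8,150,.0725,'pad')
up((213,264,234,288),8,52,.060,'pin',i.max(-1),True)
b=i[...,2]-i[...,0]
up((205,188,270,262),8,45,.078,'blue',b)
```

```text
block ((462.77813720703125, -218.74603271484375), (46.913970947265625, 60.93561553955078), 2.2505640983581543) centroid 462.643224693698 -218.9335927409381
pad ((617.3294067382812, 128.8404541015625), (55.376739501953125, 38.125450134277344), 3.4459190368652344) centroid 617.2510481129746 128.8771434172476
pin ((472.56011962890625, 159.77467346191406), (40.48369598388672, 15.011795997619629), 3.628516674041748) centroid 472.8188037384825 159.5080309159781
blue ((614.818359375, 126.87751770019531), (101.1125717163086, 61.153221130371094), 3.893216848373413) centroid 612.4177025013086 121.38225897533133
```

```bash
python3 -m jog '[[0.01,-0.008,0.006,-0.7,0,0],[0.02,-0.016,0.006,-0.7,0,0],[0.03,-0.016,0.006,-0.7,0,0],[0.04,-0.016,0.006,-0.7,0,0],[0.045,-0.016,0.006,-0.7,0,0],[0.045,-0.016,0.006,-0.7,0,0],[0.045,-0.016,0.006,-0.7,0,0]]' && python3 plan.py .616 .1286 .1 93.5
```

```text
t: 5.78
tcp_pos: [0.6163, 0.1294, 0.2759]
eef_rot: [[0.001, -0.998, -0.063], [-0.0, -0.063, 0.998], [-1.0, -0.001, -0.0]]
wrist_force: [-0.6, 0.4, -2.7]
gripper_width: 0.0448
shift mm [16.9  0.4 -0.8] rot [ 0.13 -0.02  0.03] t 5.78 q [-0.37  0.57  0.11  1.71 -0.08  0.87  1.41] F [-0.6  0.4 -2.7] w 0.04477739749517561
```

```bash
python3 -m jog '[[0.006,0,-0.001,0,0,0],[0.012,0,-0.001,0,0,0],[0.017,0,-0.001,0,0,0],[0.017,0,-0.001,0,0,0]]' && python3 -m jog '[[0.002,0,0,0,0,0],[0.004,0,0,0,0,0],[0.004,0,0,0,0,0]]' && python3 plan.py .616 .1286 .0725 93.5; python3 look.py pics/s4.png
```

```text
t: 6.12
tcp_pos: [0.6162, 0.1284, 0.2582]
eef_rot: [[0.0, -0.998, -0.064], [-0.0, -0.064, 0.998], [-1.0, -0.0, -0.0]]
wrist_force: [0.0, -0.3, -3.3]
gripper_width: 0.0449
t: 6.37
tcp_pos: [0.6165, 0.1286, 0.2551]
eef_rot: [[0.001, -0.998, -0.064], [0.0, -0.064, 0.998], [-1.0, -0.001, -0.0]]
wrist_force: [-0.4, 0.5, -1.4]
gripper_width: 0.0446
shift mm [23.6  0.6  0.1] rot [ 0.15 -0.    0.08] t 6.37 q [-0.36  0.59  0.11  1.72 -0.08  0.83  1.41] F [-0.4  0.5 -1.4] w 0.04462409582071699
```

View pics/s4.png

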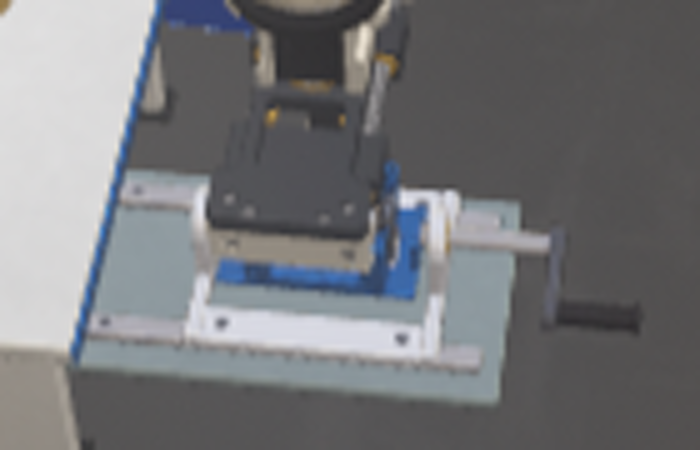

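The crop shows the gripper over the cradle at (290,220) with the crank and carriage unmoved. The side forces are near zero and the pad is beginning to bear, so the block is between the posts. Pressing down.

```bash
python3 -m jog '[[0.003,0,0,0,0,0],[0.006,0,0,0,0,0],[0.009,0,0,0,0,0],[0.012,0,0,0,0,0],[0.012,0,0,0,0,0]]' && python3 -m jog '[[0.002,0,0,0,0,0],[0.005,0,0,0,0,0],[0.008,0,0,0,0,0],[0.0095,0,0,0,0,0],[0.0105,0,0,0,0,0],[0.0105,0,0,0,0,0],[0.0105,0,0,0,0,0]]' && python3 plan.py .616 .1286 .0725 93.5
```

```text
t: 6.88
tcp_pos: [0.6176, 0.1286, 0.2439]
eef_rot: [[0.005, -0.998, -0.063], [0.001, -0.063, 0.998], [-1.0, -0.005, 0.0]]
wrist_force: [1.1, -0.0, 3.3]
gripper_width: 0.0448
t: 7.47
tcp_pos: [0.6169, 0.1286, 0.2329]
eef_rot: [[0.002, -0.998, -0.064], [0.0, -0.064, 0.998], [-1.0, -0.002, 0.0]]
wrist_force: [1.3, -0.1, 1.8]
gripper_width: 0.0449
shift mm [1.4 0.9 0. ] rot [0.15 0.01 0.13] t 7.47 q [-0.36  0.62  0.1   1.74 -0.08  0.79  1.42] F [ 1.3 -0.1  1.8] w 0.04485068505380836
```

```bash
for i in 1 ; do python3 -m jog '[[0.001,0,0,0,0,0],[0.0015,0,0,0,0,0],[0.002,0,0,0,0,0],[0.002,0,0,0,0,0],[0.002,0,0,0,0,0]]'; python3 -m jog '[[0.0005,0,0,0,0,0],[0.001,0,0,0,0,0],[0.001,0,0,0,0,0],[0.001,0,0,0,0,0]]'; done
```

```text
t: 7.88
tcp_pos: [0.6169, 0.1287, 0.2312]
eef_rot: [[0.002, -0.998, -0.064], [0.0, -0.064, 0.998], [-1.0, -0.002, 0.0]]
wrist_force: [2.3, 0.2, 6.4]
gripper_width: 0.0445
t: 8.22
tcp_pos: [0.6169, 0.1287, 0.2303]
eef_rot: [[0.002, -0.998, -0.064], [0.0, -0.064, 0.998], [-1.0, -0.002, 0.0]]
wrist_force: [1.0, 0.1, 5.7]
gripper_width: 0.0446
```

```bash
python3 -m jog '[[0.0005,0,0,0,0,0],[0.001,0,0,0,0,0],[0.001,0,0,0,0,0],[0.001,0,0,0,0,0]]'; python3 -m jog '[[-0.0005,0,0,0,0,0],[-0.001,0,0,0,0,0],[-0.002,0,0,0,0,0],[-0.002,0,0,0,0,0],[-0.002,0,0,0,0,0]]'
```

```text
t: 8.55
tcp_pos: [0.6169, 0.1286, 0.23]
eef_rot: [[0.003, -0.998, -0.064], [0.001, -0.064, 0.998], [-1.0, -0.003, 0.0]]
wrist_force: [-0.5, -0.3, 12.8]
gripper_width: 0.0444
t: 8.97
tcp_pos: [0.6169, 0.1287, 0.2313]
eef_rot: [[0.003, -0.998, -0.064], [0.0, -0.064, 0.998], [-1.0, -0.003, 0.0]]
wrist_force: [1.9, 0.7, 6.0]
gripper_width: 0.0446
```

The force rose at the pad's stop, so the block is fully down. Releasing and backing off.

```bash
python3 -m jog '[[0,0,0,0,0,0],[0,0,0,0,0,0],[0,0,0,0,0,0],[0,0,0,0,0,0]]' 0.058; python3 -m jog '[[-0.01,0,0,0,0,0],[-0.03,0,0,0,0,0],[-0.06,0,0,0,0,0],[-0.09,0,0,0,0,0],[-0.10,0.03,0,0,0,0],[-0.10,0.07,0,0,0,0],[-0.10,0.11,0,0,0,0],[-0.10,0.13,0,0,0,0]]'; python3 look.py pics/s5.png; python3 plan.py .474 .1595 .17 93.55
python3 - <<'E'
from h import *
c=cap('top'); W=world(c); np.set_printoptions(linewidth=200)
print(np.round(W[205:238:3,222:250:3,2]*1000).astype(int))
i=c['image']; g=i[203:238,222:248].min(-1)
E
```

```text
t: 9.3
tcp_pos: [0.6163, 0.1285, 0.2304]
eef_rot: [[0.0, -0.998, -0.064], [-0.0, -0.064, 0.998], [-1.0, -0.0, -0.0]]
wrist_force: [-0.5, -0.2, -0.3]
gripper_width: 0.0574
t: 9.97
tcp_pos: [0.4827, 0.1198, 0.3311]
eef_rot: [[-0.001, -0.998, -0.064], [-0.0, -0.064, 0.998], [-1.0, 0.001, 0.0]]
wrist_force: [0.3, -0.3, -1.2]
gripper_width: 0.0583
shift mm [ 2.4  6.7 40. ] rot [ 0.16  0.01 -0.02] t 10.07 q [-0.43  0.31  0.11  1.98 -0.04  0.86  1.33] F [0.5 0.5 0.7] w 0.05790224481074209
[[  24   37   44   42   42   44   42   47   26   20]
 [  77   76   81   76   68   70   65   44   26   23]
 [  76   67   67   66   64   65   69   54   28   27]
 [  25   68   67   68   62   65   66   52    9   28]
 [  25   64   68   65   67   67   66   52    8   23]
 [  27   62   62 1395   68   61   64   50   10   27]
 [  19   68   67   64   62   63   61   55    8   21]
 [  27   63   69   64   69   62   67   52    9   23]
 [  24   65   63   70   63   58   68   79    7   25]
 [  74   66   61   75   73   46   77   76    6   29]
 [  25   55   42   60   52   47   38   41    9   24]]
```

View pics/s5.png

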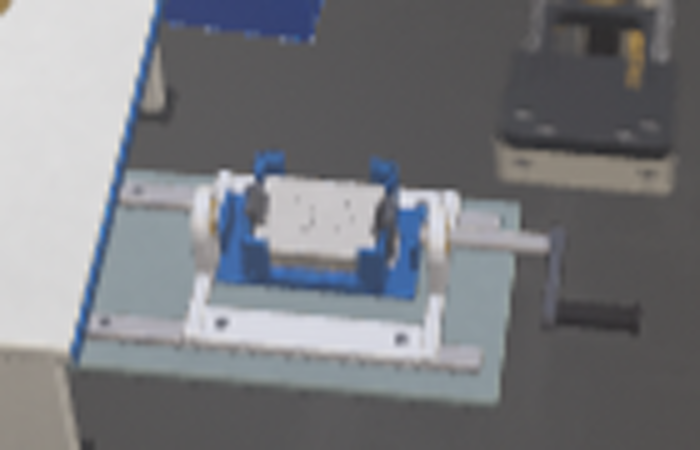

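The crop shows the block seated between the posts at (320,215), marks up, with both dark pawls over its ends. Depth puts its top at about 65 mm, as a latched block should be. Going to the crank pin.

```bash
python3 -m jog '[[0.01,0.004,0.02,0,0,0],[0.02,0.008,0.04,0,0,0],[0.04,0.008,0.04,0,0,0],[0.06,0.008,0.04,0,0,0],[0.06,0.008,0.04,0,0,0]]' && python3 plan.py .472 .1595 .058 93.55
```

```text
t: 10.53
tcp_pos: [0.4762, 0.1598, 0.2681]
eef_rot: [[-0.002, -0.998, -0.064], [-0.002, -0.064, 0.998], [-1.0, 0.002, -0.002]]
wrist_force: [-1.6, 1.4, -0.5]
gripper_width: 0.0578
shift mm [51.1  4.1  0. ] rot [ 0.13 -0.09 -0.1 ] t 10.53 q [-0.49  0.41  0.08  2.03 -0.05  0.71  1.25] F [-1.6  1.4 -0.5] w 0.05782813555938305
```

```bash
python3 -m jog '[[0.02,0.003,0,0,0,0],[0.04,0.003,0,0,0,0],[0.051,0.003,0,0,0,0],[0.051,0.003,0,0,0,0],[0.051,0.003,0,0,0,0]]' && python3 plan.py .472 .1595 .058 93.55; python3 -m jog '[[0,0,0,0,0,0],[0,0,0,0,0,0],[0,0,0,0,0,0],[0,0,0,0,0,0],[0,0,0,0,0,0],[0,0,0,0,0,0],[0,0,0,0,0,0]]' 0.006; python3 look.py pics/s6.png; python3 plan.py .626 .169 .058 93.55
```

```text
t: 10.95
tcp_pos: [0.4743, 0.1594, 0.2202]
eef_rot: [[0.002, -0.998, -0.063], [-0.0, -0.063, 0.998], [-1.0, -0.002, -0.0]]
wrist_force: [0.8, 0.2, -0.3]
gripper_width: 0.0578
shift mm [3.2 2.3 0.2] rot [ 0.06 -0.01  0.1 ] t 10.95 q [-0.49  0.48  0.07  2.07 -0.06  0.59  1.26] F [ 0.8  0.2 -0.3] w 0.05783225889217155
t: 11.53
tcp_pos: [0.4735, 0.1595, 0.2198]
eef_rot: [[0.002, -0.998, -0.064], [0.0, -0.064, 0.998], [-1.0, -0.002, 0.0]]
wrist_force: [-0.7, -0.2, -1.1]
gripper_width: 0.0162
shift mm [   2.9 -152.8   -0.2] rot [ 0.1  -0.01  0.1 ] t 11.63 q [-0.49  0.48  0.07  2.07 -0.06  0.59  1.26] F [ 0. -1.  1.] w 0.011328460281503439
```

View pics/s6.png

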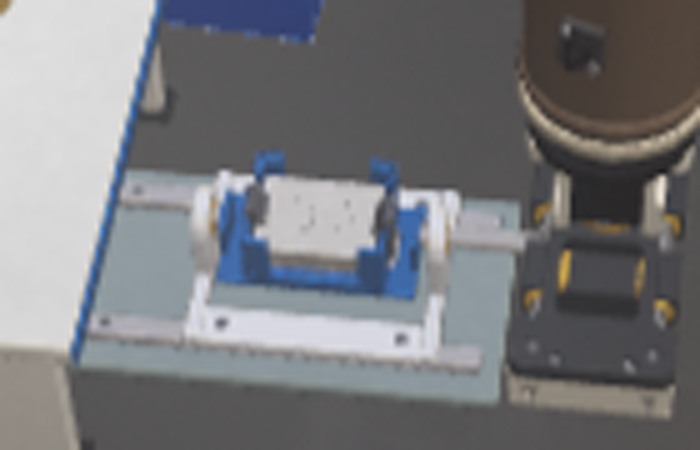

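The pin is pinched at about 11.5 mm opening and the block is still latched. Pushing the carriage home.

```bash
python3 -m jog '[[0,-0.008,0,0,0,0],[0,-0.02,0,0,0,0],[0,-0.035,0,0,0,0],[0,-0.05,0,0,0,0],[0,-0.065,0,0,0,0],[0,-0.08,0,0,0,0],[0,-0.095,0,0,0,0],[0,-0.105,0,0,0,0]]' && python3 plan.py .626 .169 .058 93.55;  python3 -m jog '[[0,-0.01,0,0,0,0],[0,-0.02,0,0,0,0],[0,-0.03,0,0,0,0],[0,-0.036,0,0,0,0],[0,-0.04,0,0,0,0],[0,-0.042,0,0,0,0],[0,-0.042,0,0,0,0]]'; python3 plan.py .626 .169 .058 93.55
```

```text
t: 12.3
tcp_pos: [0.5792, 0.1662, 0.2197]
eef_rot: [[0.001, -0.998, -0.063], [0.0, -0.063, 0.998], [-1.0, -0.001, -0.0]]
wrist_force: [-2.5, 0.2, 1.6]
gripper_width: 0.0109
shift mm [  2.8 -46.9  -0.2] rot [ 0.09 -0.    0.07] t 12.3 q [-0.42  0.6   0.08  1.82 -0.07  0.72  1.33] F [-2.5  0.2  1.6] w 0.010938926139514095
t: 12.88
tcp_pos: [0.6204, 0.1688, 0.2198]
eef_rot: [[0.002, -0.998, -0.064], [0.0, -0.064, 0.998], [-1.0, -0.002, -0.0]]
wrist_force: [1.0, -0.9, -0.3]
gripper_width: 0.0109
shift mm [ 2.8 -5.6 -0.2] rot [ 0.09 -0.    0.13] t 12.88 q [-0.4   0.65  0.08  1.71 -0.07  0.78  1.34] F [ 1.  -0.9 -0.3] w 0.01092669439196821
```

```bash
python3 -m jog '[[0,-0.003,0,0,0,0],[0,-0.006,0,0,0,0],[0,-0.006,0,0,0,0]]' ;  python3 -m jog '[[0,-0.002,0,0,0,0],[0,-0.004,0,0,0,0],[0,-0.004,0,0,0,0]]'; python3 -m jog '[[0,-0.002,0,0,0,0],[0,-0.003,0,0,0,0],[0,-0.003,0,0,0,0]]'
```

```text
t: 13.13
tcp_pos: [0.6264, 0.1693, 0.2198]
eef_rot: [[0.002, -0.998, -0.064], [0.0, -0.064, 0.998], [-1.0, -0.002, -0.0]]
wrist_force: [0.4, -0.3, -0.7]
gripper_width: 0.011
t: 13.38
tcp_pos: [0.6302, 0.1695, 0.2198]
eef_rot: [[0.001, -0.998, -0.064], [-0.0, -0.064, 0.998], [-1.0, -0.001, -0.0]]
wrist_force: [-3.0, -0.7, 1.1]
gripper_width: 0.0111
t: 13.63
tcp_pos: [0.6311, 0.1696, 0.2196]
eef_rot: [[-0.004, -0.998, -0.064], [-0.001, -0.064, 0.998], [-1.0, 0.004, -0.001]]
wrist_force: [-12.7, -1.7, 7.8]
gripper_width: 0.0109
```

The side load jumped to 13 N at a travel of about 157 mm, so the carriage is on its stop; the pin's place also agrees with the shelf edge. Turning the crank.

```bash
python3 -m jog '[[0,0.001,0,0,0,0],[0,0.001,0,0,0,0],[0,0.001,0,0,0,0]]'; python3 -m jog '[[-0.0104,0,-0.0014,0,0,0],[-0.02,0,-0.0054,0,0,0],[-0.0283,0,-0.0117,0,0,0],[-0.0346,0,-0.02,0,0,0],[-0.0386,0,-0.0296,0,0,0],[-0.04,0,-0.04,0,0,0],[-0.04,0,-0.04,0,0,0]]'; python3 plan.py .631 .1296 .098 93.6; python3 look.py pics/s7.png
```

```text
t: 13.88
tcp_pos: [0.6307, 0.1696, 0.2197]
eef_rot: [[-0.002, -0.998, -0.064], [-0.0, -0.064, 0.998], [-1.0, 0.002, -0.0]]
wrist_force: [-8.7, -0.8, 5.8]
gripper_width: 0.0107
t: 14.47
tcp_pos: [0.6335, 0.1317, 0.263]
eef_rot: [[0.001, -0.998, -0.065], [0.005, -0.065, 0.998], [-1.0, -0.001, 0.005]]
wrist_force: [-14.7, 4.8, 17.9]
gripper_width: 0.0107
shift mm [ 6.   2.7 -2. ] rot [0.15 0.27 0.06] t 14.47 q [-0.34  0.6   0.08  1.67 -0.07  0.87  1.41] F [-14.7   4.8  17.9] w 0.010711756560587558
```

View pics/s7.png

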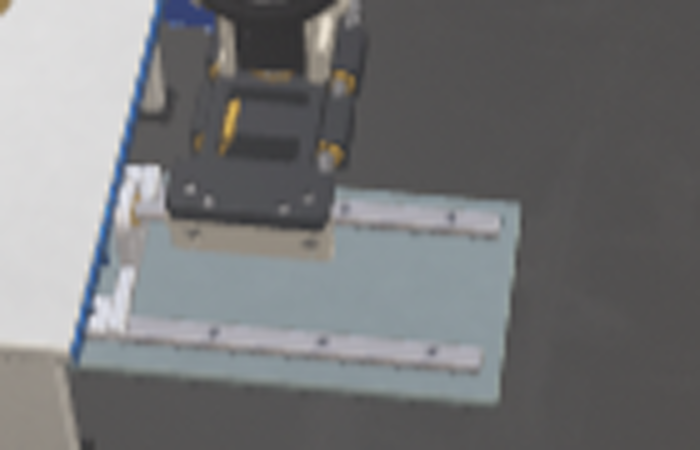

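The crop shows the carriage under the shelf and the gripper over the pin at (250,230), lifted. Forces are higher than expected, so I'll let it settle and read again.

```bash
python3 -m jog '[[0,0,0,0,0,0],[0,0,0,0,0,0],[0,0,0,0,0,0]]'; python3 plan.py .631 .1296 .1006 93.6
```

```text
t: 14.82
tcp_pos: [0.6335, 0.1319, 0.2629]
eef_rot: [[0.001, -0.998, -0.065], [0.004, -0.065, 0.998], [-1.0, -0.001, 0.004]]
wrist_force: [-15.5, 5.0, 20.8]
gripper_width: 0.0109
shift mm [ 3.3  2.7 -2.1] rot [0.15 0.21 0.06] t 14.82 q [-0.34  0.61  0.08  1.67 -0.07  0.87  1.41] F [-15.5   5.   20.8] w 0.010880668133030572
```

Run:
```python
from h import *
o=get_obs(); F=np.array(o['wrist_force']);T=np.array(o['wrist_torque']); print(F,T, o['joint_efforts'])
# points r with r x F = T : r0 + s F
r=np.cross(F,T)/(F@F); f=F/np.linalg.norm(F)
for s in np.arange(-.3,.11,.05): print(np.round(r+s*f,3))
print('resid',T@f)
np.set_printoptions(linewidth=200)
c=cap('top');W=world(c); s=cap('scene')
for p in [(.6335,.13,.098),(.632,.17,.058),(.709,.134,.116)]: print(proj(c,p),proj(s,p))
cv2.imwrite('pics/t8.png',cv2.resize(c['image'][160:260,170:300][...,::-1],None,fx=5,fy=5,interpolation=cv2.INTER_CUBIC))
```

```text
[-15.49782937   4.95720054  20.81294857] [1.21106481e+00 3.38593958e+00 1.81908209e-03] [ 5.13923943e+00 -6.29820514e+01  7.56979018e+00 -2.81515038e+01
  2.45882906e+00 -4.86577660e+00  6.23422698e-02]
[ 0.075 -0.02  -0.32 ]
[ 0.046 -0.011 -0.281]
[ 0.016 -0.001 -0.241]
[-0.013  0.008 -0.202]
[-0.042  0.017 -0.163]
[-0.072  0.027 -0.123]
[-0.101  0.036 -0.084]
[-0.13   0.046 -0.044]
[-0.16   0.055 -0.005]
resid -0.07366944754136692
[230.11630016 212.68707385] [282.08888569 274.59810414]
[217.35259484 215.19830166] [279.95874948 297.48581899]
[227.09159946 182.38317925] [250.97790353 267.08347031]
```

View pics/t8.png

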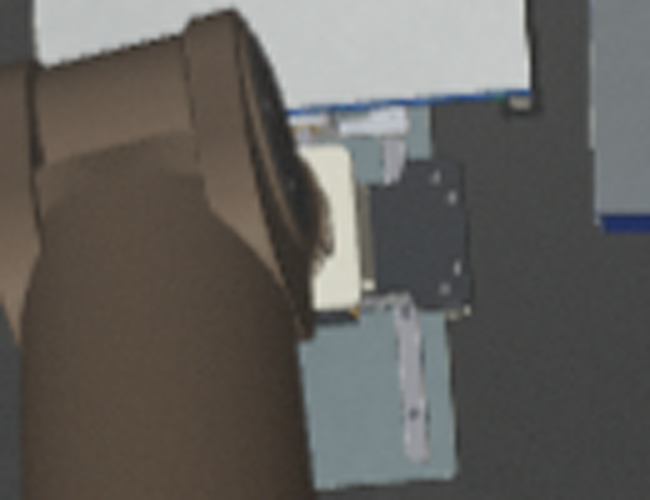

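The top crop shows the gripper at (410,240), well clear of the shelf's edge at (400,105). The force line runs through the pin, so this is residual pinch friction and not a collision. I'll ease the command slightly and finish the half turn more gently.

```bash
python3 -m jog '[[-0.001,0.001,0,0,0,0],[-0.001,0.0015,-0.003,0,0,0],[-0.001,0.0015,-0.007,0,0,0],[0,0.0015,-0.0104,0,0,0],[0.0015,0.0015,-0.0153,0,0,0],[0.004,0.0015,-0.02,0,0,0],[0.004,0.0015,-0.02,0,0,0]]'; python3 plan.py .631 .1096 .0926 93.6
```

```text
t: 15.5
tcp_pos: [0.6346, 0.1106, 0.2575]
eef_rot: [[0.004, -0.998, -0.064], [0.003, -0.064, 0.998], [-1.0, -0.004, 0.003]]
wrist_force: [-4.1, 3.4, 4.4]
gripper_width: 0.0114
shift mm [ 5.9  3.7 -0.8] rot [0.08 0.15 0.21] t 15.5 q [-0.31  0.61  0.08  1.68 -0.07  0.85  1.44] F [-4.1  3.4  4.4] w 0.011358337902945919
```

```bash
python3 -m jog '[[0.003,0.001,-0.0045,0,0,0],[0.0063,0.002,-0.0083,0,0,0],[0.010,0.002,-0.012,0,0,0],[0.0146,0.002,-0.0146,0,0,0],[0.019,0.002,-0.017,0,0,0],[0.0242,0.002,-0.0186,0,0,0],[0.03,0.002,-0.0195,0,0,0],[0.0346,0.002,-0.02,0,0,0]]'; python3 -m jog '[[0.002,0,0,0,0,0],[0.004,0,0,0,0,0],[0.004,0,0,0,0,0],[0.004,0,0,0,0,0]]'; python3 plan.py .631 .0896 .0606 93.6
```

```text
t: 16.17
tcp_pos: [0.6352, 0.0897, 0.2235]
eef_rot: [[0.007, -0.998, -0.064], [0.001, -0.064, 0.998], [-1.0, -0.007, 0.001]]
wrist_force: [-1.8, 0.3, 6.3]
gripper_width: 0.0112
t: 16.5
tcp_pos: [0.6352, 0.0896, 0.2192]
eef_rot: [[0.006, -0.998, -0.063], [0.001, -0.063, 0.998], [-1.0, -0.006, 0.0]]
wrist_force: [0.3, 0.9, 5.5]
gripper_width: 0.0109
shift mm [-0.4  4.2  0.3] rot [0.04 0.03 0.36] t 16.5 q [-0.28  0.65  0.08  1.72 -0.07  0.77  1.47] F [0.3 0.9 5.5] w 0.010891901621390799
```

```bash
python3 -m jog '[[0.002,0,0,0,0,0],[0.003,0,0,0,0,0],[0.003,0,0,0,0,0]]'; python3 -m jog '[[0.001,-0.002,0,0,0,0],[0.002,-0.003,0,0,0,0],[0.002,-0.003,0,0,0,0]]'
```

```text
t: 16.75
tcp_pos: [0.6352, 0.0895, 0.2168]
eef_rot: [[0.006, -0.998, -0.063], [0.001, -0.063, 0.998], [-1.0, -0.006, 0.0]]
wrist_force: [-0.8, 0.6, 12.4]
gripper_width: 0.0108
t: 17.0
tcp_pos: [0.6364, 0.0895, 0.2157]
eef_rot: [[0.002, -0.998, -0.063], [0.0, -0.063, 0.998], [-1.0, -0.002, 0.0]]
wrist_force: [-16.3, -0.8, 32.7]
gripper_width: 0.0108
```

Both stops are felt (16 N forward, 33 N down). Easing off, releasing and retreating.

```bash
python3 -m jog '[[-0.002,0.003,0,0,0,0],[-0.004,0.003,0,0,0,0],[-0.004,0.003,0,0,0,0]]'; python3 -m jog '[[0,0,0,0,0,0],[0,0,0,0,0,0],[0,0,0,0,0,0],[0,0,0,0,0,0]]' 0.04; python3 -m jog '[[-0.01,0,0,0,0,0],[-0.03,0,0,0,0,0],[-0.06,0,0,0,0,0],[-0.09,0,0,0,0,0],[-0.12,0.02,0,0,0,0],[-0.14,0.05,0,0,0,0],[-0.14,0.09,0,0,0,0],[-0.14,0.13,0,0,0,0]]';  python3 -m jog '[[0,0.03,-0.03,0,0,0],[0,0.05,-0.06,0,0,0],[0,0.05,-0.10,0,0,0],[0,0.05,-0.14,0,0,0],[0,0.05,-0.18,0,0,0],[0,0.05,-0.20,0,0,0],[0,0.05,-0.20,0,0,0]]'; python3 look.py pics/s9.png
python3 - <<'E'
from h import *
c=cap('top'); i=c['image']; m=(i.max(-1)<50); u,v=proj(c,[.632,.09,.06]); u,v=int(u),int(v)
print(u,v); W=world(c)
a=cv2.resize(i[160:290,150:470][...,::-1],None,fx=2.4,fy=2.4,interpolation=cv2.INTER_CUBIC); s=cv2.imread('pics/s9.png'); s=cv2.resize(s,(440,283)); o=np.zeros((600,800,3),np.uint8); o[:312,:768]=a; o[315:598,:440]=s
cv2.imwrite('pics/f.png',o)
ys,xs=np.where(m[v-14:v+14,u-12:u+12]); P=np.array([ray(c,x+u-12,y+v-14,.062)[:2] for x,y in zip(xs,ys)],np.float32); print(cv2.minAreaRect(P*1000)); print(np.round(get_obs()['wrist_force'],1))
sub=W[v-12:v+12,u-8:u+8]; k=m[v-12:v+12,u-8:u+8]; print(np.median(sub[k],0))
E
```

```text
t: 17.25
tcp_pos: [0.6343, 0.0895, 0.2171]
eef_rot: [[0.004, -0.998, -0.064], [0.0, -0.064, 0.998], [-1.0, -0.004, 0.0]]
wrist_force: [1.5, 0.8, 1.3]
gripper_width: 0.0107
t: 17.58
tcp_pos: [0.6337, 0.0894, 0.2159]
eef_rot: [[0.001, -0.998, -0.063], [-0.0, -0.063, 0.998], [-1.0, -0.001, -0.0]]
wrist_force: [0.5, -0.1, -0.0]
gripper_width: 0.0334
t: 18.25
tcp_pos: [0.5029, 0.0811, 0.358]
eef_rot: [[0.005, -0.998, -0.063], [0.001, -0.063, 0.998], [-1.0, -0.005, 0.001]]
wrist_force: [-0.0, 0.2, 0.4]
gripper_width: 0.0403
t: 18.83
tcp_pos: [0.4661, -0.1267, 0.357]
eef_rot: [[0.003, -0.998, -0.056], [-0.002, -0.056, 0.998], [-1.0, -0.003, -0.002]]
wrist_force: [0.6, -0.2, -0.6]
gripper_width: 0.0403
247 214
((632.0411376953125, 90.54473114013672), (34.40632247924805, 6.92061185836792), 8.627315521240234)
[-0.  -0.4  0.2]
[0.63065486 0.09138398 0.06141397]
```

View pics/f.png

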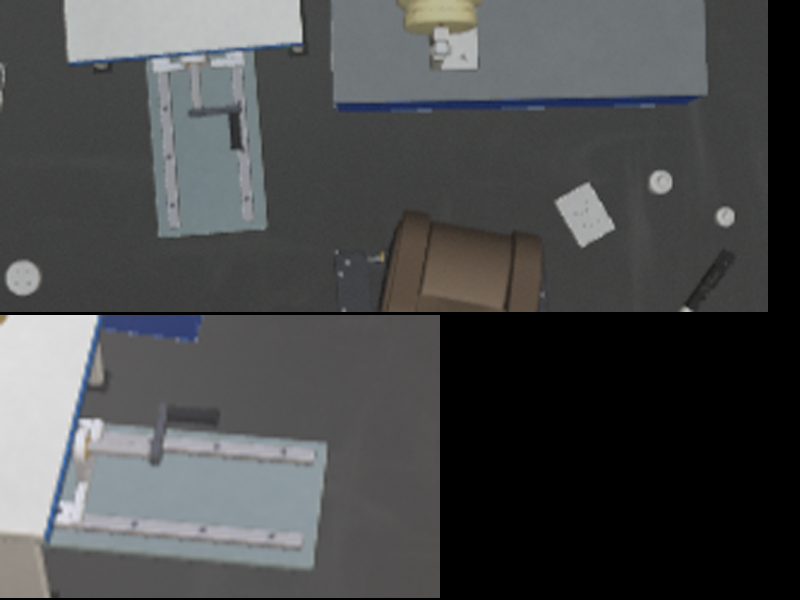

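The final picture shows the crank pin on the right at (237,130) in the top view, the carriage under the shelf, and the disc, weights, marker and spare block where they were. The pin measures (0.632, 0.0905), against 0.631 expected for home and turned over, and the gripper touches nothing.

```bash
python3 -c "
from workcell import sign_off; print(sign_off())"
```

```text
the job is handed in; nothing more can be done
None
```

I latched the block marked face up in the cradle, slid the carriage home with the cradle upright, turned the crank half a turn to its stop, backed the gripper off and handed the job in. It took about 19 s of the 64 s allowed.

**Checks that agreed:**
- **Latching:** after I let go, the block's top read about 65 mm above the bench, as it should when latched, and both pawls were seen over its ends.
- **Carriage home:** the push met a stop at about 157 mm of travel. The crank pin measured x = 0.632 m at the end, against 0.631 m expected.
- **Cradle turned over:** I felt the stop at the end of the half turn, and the pin was on the right at y ≈ 0.09 m. Its top read 61 mm, against 64 mm expected, which I put down to depth noise.
- **Everything else:** the disc, weights, marker and spare block looked unmoved in the last picture, and the wrist force was near zero.

**Not confirmed or off:**
- **Under the shelf:** the block cannot be seen there, so I could not check directly that it is face down and still latched.
- **During the turn:** the fingers slipped about 3 mm along and up the crank pin, and the wrist force reached about 26 N. It was 37 N when I pressed the pin against its end stop.

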